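# Find the softener cartridge with the loose core

## Robot

A 6-joint arm with a two-finger parallel gripper is mounted at the origin on the work surface. World frame = base frame: x ahead of the robot, y to its left, z up, the work surface at z = 0. Lengths are in m, angles in rad, forces in N, time in s.
With the tool pointing down it reaches from about 0.35 to 0.8 m from the base axis. Payload 7.3 kg.
Tool frame: the origin (TCP) lies midway between the tips of the shut fingers; the grasp point (between the pads) lies 19 mm behind it; z points along the fingers, y is the direction in which the jaws open and shut (so a half turn about z gives the same grasp; the last joint's range is limited). The gripper opens to 85 mm and grips with 20 to 120 N. Pads are 22 mm wide; open, the fingers measure 114 mm over their backs; the gripper's body (76 mm by 85 mm) begins 54 mm behind the grasp point. The pads swing forward as they close: fully open they stand 13 mm farther back than shut.
Start: joints at [-1.362, 0.342, 1.524, -0, 1.275, -0.146], TCP at [0.182, -0.492, 0.231] pointing down, gripper open.
Joint ranges: [-2.53, 2.53], [-0.77, 2.02], [0.04, 2.7], [-1, 4.14], [0.28, 2.66], [-3.11, 3.11]. Speed limits (rad/s): [2.57, 2.57, 3.14, 3.14, 3.14, 3.14].

## Interface

Orientations are given as a unit quaternion [x, y, z, w].
In Python, from plant import robot gives the robot as it stands. Calls block until the motion is done:
- robot.movep(position, orientation): joint-space move of the TCP to a pose.
- robot.move_l(position, attitude=None, speed=0.15, f_stop=None): straight line of the TCP; attitude=None keeps the orientation; speed is the mean speed in m/s. With f_stop (N) it stops when the force on the tool has changed by that much, and returns True; else False.
- robot.movej(angles): joint-space move.
- robot.gripper_to(opening): opening from 0.0 (shut) to 1.0 (fully open); the grip force is fixed at half the most; returns when the fingers have stopped.
- robot.dwell(seconds).
- robot.inverse_kinematics(position, orientation): joint angles nearest the present ones, or None.
- robot.get_obs(): the state.
- robot.snapshot(name): name is "scene" or "top"; returns the picture (384x512x3 uint8, red, green, blue); there is no depth.
- robot.get_calibration(name): a dict with "fx", "fy", "cx", "cy" (pixels), "origin" and "orientation" of the camera in the world. Camera axes: x right, y up, looking along -z (the intrinsics and any distortion apply to the point x, -y, -z); pixel columns grow to the right and rows downward; lengths in m; the calibration is good to about 2 mm. A picture is of the moment at which its call begins. get_calibration takes no time and is no camera call.
A pose or a line that the arm cannot do raises robot.Unreachable and nothing moves.
- robot.finish_job(): hands the job in, once; it reports no verdict.
The state is a dict: "t": time; "joint_positions": joint angles; "dq": joint speeds; "joint_torque": joint torques, N m; "tcp_pos": TCP position; "eef_rot": TCP orientation; "wrist_force": force on the tool from outside, world axes, zero at the start; "wrist_torque": the same for the moment, N m; "width": opening from 0.0 (shut) to 1.0 (fully open).
Only numpy, scipy, OpenCV 4.12 (cv2) and the standard library are available. Lean on these libraries where they do the work, as an engineer would, in place of code of your own. Each camera call takes 0.05 s, during which the arm holds its last target.

## Task

One of the three closed white cartridges on the laundry counter has a heavy core that has come loose inside. Lift them one after another clear of the counter and rock each gently to and fro lengthwise, end up and end down, a couple of times, to feel whether the core runs from end to end (do this with the bad one too, even when only one is left); put sound ones back where they lay. Lay the one with the loose core flat in the walnut tray, between its pegs, without dropping it, forcing it or letting the core slam, and leave everything else alone.

Things in the scene. Friction and masses are not known exactly. Their poses are not given: they have to be found in the camera images.
- cartridge_a: sealed white plastic softener cartridge, a box 140 mm long (its x), 52 wide (its y), 46 high, flat on the counter, length within 0.45 rad of the world x; ends alike. Origin: centre of the underside, z up. The three look alike and weigh 0.30 to 0.39 kg each. In two of them the 0.19 kg core sits tight in the middle (play under 1 mm); in one, not known which and changing from run to run, it is loose
- cartridge_b: a cartridge like cartridge_a. The loose core, in whichever of the three has it, is a 36 mm steel ball that can run 48 mm to either side of the middle along x. It starts in the middle and stays put while level. Tilting the length 20 to 30 degrees rolls it to the low end in about half a second; levelled, it stays there, and the load is off-centre by 0.09 N m (seen as a moment about y)
- cartridge_c: a cartridge like cartridge_a. Cartridges and tray stand side by side in any order, 20 mm or more clear of each other. Bystanders, all lower than 0.2 m: two yellow clothespins lie nearer the robot (x under 0.41 m); bowl, bottle and tub stand beyond x = 0.7 m; a brush, crate, jug and bins lie to the sides, |y| over 0.42 m
- peg_tray: walnut tray fixed to the counter: board 200 (x) by 110 (y) by 12 mm thick with six upright pegs, 12 mm thick, 26 mm above the board, tapering to 7 mm over their top 5 mm, that frame one cartridge. Peg axes: x +-48, y +-35 mm (sides); x +-79, y 0 (ends): 3 mm play all round a cartridge lying along the tray's x, either way round. Origin: centre of the board's underside
- berth (a point): point on the board's upper face (12 mm above the counter) in the middle of the six pegs, axes as the tray's: the centre of the cartridge's underside belongs here.
Mind the look-alikes: they are no part of the job. Several things have the shape of the peg_tray; the one meant has the colours described above. What is shaped like the cartridge_b but blue is not meant.

How it is judged:
On the way, in this order (a step that is already met when the one before it is completed fails the run):
1. the cartridge with the loose core is held up and the core has run to its +x end (((height (world z) of cartridge_a above 0.04 m and distance between core_loose_c0 and cartridge_a below 0.075 m and x of core_loose_c0 in the frame of cartridge_a above 0.038 m) or (height (world z) of cartridge_b above 0.04 m and distance between core_loose_c0 and cartridge_b below 0.075 m and x of core_loose_c0 in the frame of cartridge_b above 0.038 m) or (height (world z) of cartridge_c above 0.04 m and distance between core_loose_c0 and cartridge_c below 0.075 m and x of core_loose_c0 in the frame of cartridge_c above 0.038 m))), for 0.05 s.
2. still held up, the core has then run to its -x end (((height (world z) of cartridge_a above 0.04 m and distance between core_loose_c0 and cartridge_a below 0.075 m and x of core_loose_c0 in the frame of cartridge_a below -0.038 m) or (height (world z) of cartridge_b above 0.04 m and distance between core_loose_c0 and cartridge_b below 0.075 m and x of core_loose_c0 in the frame of cartridge_b below -0.038 m) or (height (world z) of cartridge_c above 0.04 m and distance between core_loose_c0 and cartridge_c below 0.075 m and x of core_loose_c0 in the frame of cartridge_c below -0.038 m))), for 0.05 s.
At the end, for the whole second after the job is handed in: The cartridge with the loose core lies flat on the tray board between the pegs (centre within 8 mm of the berth, height 4 mm, direction 0.12 rad, tilt 0.06 rad); the other two lie flat on the counter within 40 mm of where they lay at the start; all three are at rest (below 0.02 m/s) (((distance between core_loose_c0 and cartridge_a below 0.075 m and horizontal distance between cartridge_a and berth below 0.008 m and z of cartridge_a in the frame of berth between -0.004 and 0.004 m and angle between the x axis of cartridge_a and the x axis of berth, either way round below 0.12 rad and angle between each of cartridge_a, cartridge_b, cartridge_c's own z axis and vertical below 0.06 rad and linear speed of each of cartridge_a, cartridge_b, cartridge_c below 0.02 m/s and distance of each of cartridge_b, cartridge_c from where it was at the start of the episode below 0.04 m) or (distance between core_loose_c0 and cartridge_b below 0.075 m and horizontal distance between cartridge_b and berth below 0.008 m and z of cartridge_b in the frame of berth between -0.004 and 0.004 m and angle between the x axis of cartridge_b and the x axis of berth, either way round below 0.12 rad and angle between each of cartridge_b, cartridge_a, cartridge_c's own z axis and vertical below 0.06 rad and linear speed of each of cartridge_a, cartridge_b, cartridge_c below 0.02 m/s and distance of each of cartridge_a, cartridge_c from where it was at the start of the episode below 0.04 m) or (distance between core_loose_c0 and cartridge_c below 0.075 m and horizontal distance between cartridge_c and berth below 0.008 m and z of cartridge_c in the frame of berth between -0.004 and 0.004 m and angle between the x axis of cartridge_c and the x axis of berth, either way round below 0.12 rad and angle between each of cartridge_c, cartridge_a, cartridge_b's own z axis and vertical below 0.06 rad and linear speed of each of cartridge_a, cartridge_b, cartridge_c below 0.02 m/s and distance of each of cartridge_a, cartridge_b from where it was at the start of the episode below 0.04 m))); the robot touches nothing.
It fails at once if a bystander is shifted by more than 30 mm (distance of any of glass_bowl_c0, soap_bottle_c0, lint_brush_c0, clothespin_1_c0, clothespin_2_c0 from where it was at the start of the episode above 0.03 m).
It fails at once if a cartridge is dropped (moves faster than 0.4 m/s with no finger on it, a fall of about 8 mm) ((linear speed of cartridge_a above 0.4 m/s and contact force between the fingers and cartridge_a below 0.3 N) or (linear speed of cartridge_b above 0.4 m/s and contact force between the fingers and cartridge_b below 0.3 N) or (linear speed of cartridge_c above 0.4 m/s and contact force between the fingers and cartridge_c below 0.3 N)).
It fails at once if a cartridge is pressed onto the tray or its pegs with more than 80 N (contact force between any of cartridge_a, cartridge_b, cartridge_c and peg_tray above 80 N).
It fails at once if the loose core slams against its cartridge with more than 40 N (contact force between core_loose_c0 and cartridge_a above 40 N or contact force between core_loose_c0 and cartridge_b above 40 N or contact force between core_loose_c0 and cartridge_c above 40 N).
It also fails if it takes over 72 s, if anything falls off the work surface, if the arm or the gripper's body presses on something with over 40 N, if the wrist force passes 120 N, or if a joint passes its speed limit or range.

## Working session

There is one attempt and no reset: what is moved stays moved. The work goes in short steps, each a Python script; the robot and the scene stay as the last script left them, time stands still between calls to the robot, and variables do not carry over. Pictures are saved under pics/ and viewed, and the job is handed in when it is done.

```bash
ls; mkdir -p pics; python3 - <<'E'
from plant import robot
import cv2, json
for n in ("scene","top"):
    im=robot.snapshot(n); cv2.imwrite(f"pics/{n}0.png",im[:,:,::-1]); print(n,robot.get_calibration(n))
o=robot.get_obs(); print(o)
E
```

```text
pics
scene {'fx': 391.39015082976357, 'fy': 391.39015082976357, 'cx': 258.29680887736254, 'cy': 187.18439910134302, 'origin': array([ 1.24011885, -0.05162507,  0.80721555]), 'orientation': array([0.29429375, 0.24461732, 0.61058507, 0.69335375])}
top {'fx': 488.12494218318915, 'fy': 488.12494218318915, 'cx': 252.35677722467753, 'cy': 187.1552142688153, 'origin': array([0.41033539, 0.04000747, 1.43869362]), 'orientation': array([-0.02098655,  0.01392395,  0.70811687, -0.70564593])}
{'t': 0.1, 'joint_positions': array([-1.36200736e+00,  3.42685594e-01,  1.52491425e+00,  1.93839580e-05,
        1.27539900e+00, -1.46012782e-01]), 'dq': array([ 0.00188942, -0.00220069, -0.00204876,  0.00018838,  0.00149576,
        0.00112764]), 'joint_torque': array([ 1.64175050e-03, -4.34446156e+01, -2.46490949e+01, -1.24540688e-04,
        4.65730278e-03,  8.20456449e-06]), 'tcp_pos': array([ 0.1823336 , -0.49194465,  0.23068109]), 'eef_rot': array([ 9.84305945e-01,  1.76469009e-01, -1.27996407e-05, -7.03042415e-04]), 'wrist_force': array([-0.78719677,  0.12698397, -0.81603106]), 'wrist_torque': array([-0.0032715 , -0.0203267 , -0.01993673]), 'width': 0.9975278497191438}
```

View pics/scene0.png

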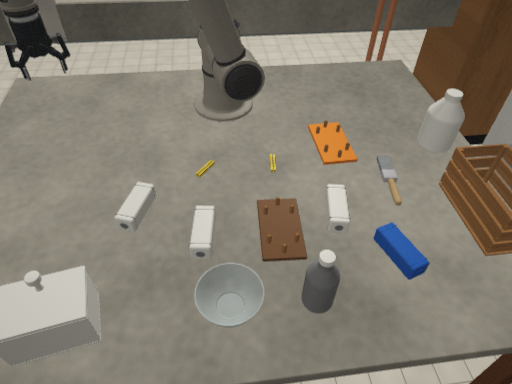

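View pics/top0.png

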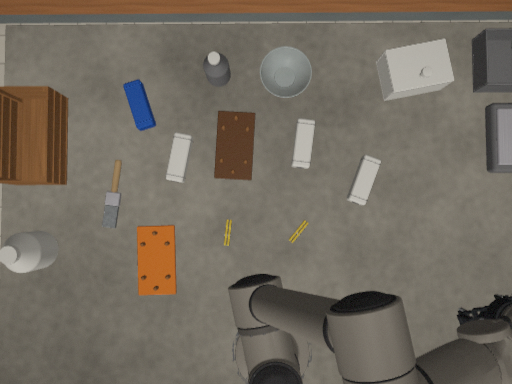

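The scene view shows three white cartridges at about (136,205), (203,231) and (338,208), with the walnut tray at (281,229). The top view shows the cartridges at (178,158), (304,144) and (365,181) and the tray at (235,146). The orange tray and the blue block are decoys. I'll zoom in next.

```bash
python3 - <<'E'
import cv2, numpy as np
im=cv2.imread("pics/top0.png")
c=im[95:215,150:400]; cv2.imwrite("pics/topcrop.png",cv2.resize(c,None,fx=3.2,fy=3.2,interpolation=cv2.INTER_CUBIC))
im=cv2.imread("pics/scene0.png")
c=im[165:275,105:365]; cv2.imwrite("pics/scenecrop.png",cv2.resize(c,None,fx=3,fy=3,interpolation=cv2.INTER_CUBIC))
E
```

```text
(no output)
```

View pics/topcrop.png

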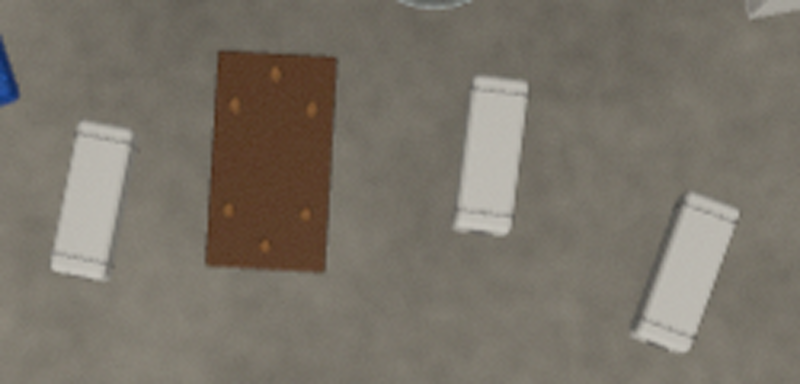

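View pics/scenecrop.png

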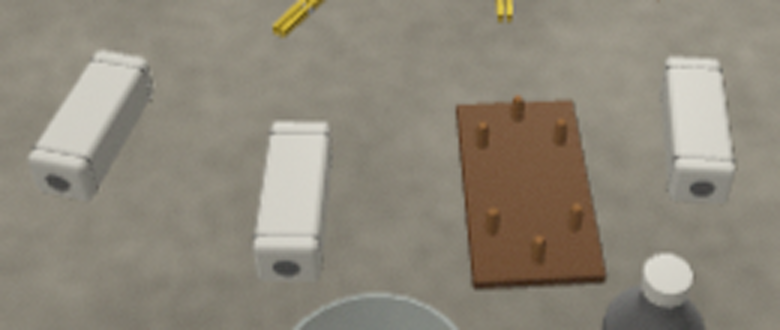

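The crops show each cartridge's bright top face with dark seams, and the tray with its six lighter peg tops. Now I'll measure them.

```bash
cat > vis.py <<'E'
import cv2, numpy as np
from scipy.spatial.transform import Rotation as R
def ray(cal,uv,z):
    uv=np.atleast_2d(np.asarray(uv,float))
    d=np.c_[(uv[:,0]-cal['cx'])/cal['fx'],-(uv[:,1]-cal['cy'])/cal['fy'],-np.ones(len(uv))]
    d=R.from_quat(cal['orientation']).apply(d); o=np.asarray(cal['origin'])
    return o+d*((z-o[2])/d[:,2])[:,None]
def proj(cal,P):
    p=R.from_quat(cal['orientation']).inv().apply(np.atleast_2d(P)-np.asarray(cal['origin']))
    return np.c_[cal['cx']+cal['fx']*p[:,0]/-p[:,2], cal['cy']-cal['fy']*p[:,1]/-p[:,2]]
def rect(cnt_uv,cal,z):
    P=ray(cal,cnt_uv,z)[:,:2]
    (c,s,a)=cv2.minAreaRect((P*1000).astype(np.float32))
    a=np.deg2rad(a)
    if s[0]<s[1]: a+=np.pi/2; s=s[::-1]
    a=(a+np.pi/2)%np.pi-np.pi/2
    return np.array(c)/1000,np.array(s),a
def blobs(mask,amin,amax):
    cs,_=cv2.findContours(mask.astype(np.uint8),cv2.RETR_EXTERNAL,cv2.CHAIN_APPROX_NONE)
    return [c[:,0,:] for c in cs if amin<cv2.contourArea(c)<amax]
E
python3 - <<'E'
from vis import *
from plant import robot
S=3
for n in ("top","scene"):
    cal=robot.get_calibration(n); im=cv2.imread(f"pics/{n}0.png")
    big=cv2.resize(im,None,fx=S,fy=S,interpolation=cv2.INTER_CUBIC)
    def px(c): return (c+0.5)/S-0.5
    hsv=cv2.cvtColor(big,cv2.COLOR_BGR2HSV)
    for thr in (160,175):
        m=(hsv[...,2]>thr)&(hsv[...,1]<50)
        for b in blobs(m,2000,14000):
            c,s,a=rect(px(b),cal,0.046)
            print(n,thr,b.mean(0)/S,np.round(c,4),np.round(s,1),round(a,3))
    m=(hsv[...,0]<15)&(hsv[...,1]>110)&(hsv[...,2]<130)
    m=cv2.morphologyEx(m.astype(np.uint8),cv2.MORPH_CLOSE,np.ones((9,9)))
    for b in blobs(m,9000,60000):
        c,s,a=rect(px(b),cal,0.012); print(n,'brown',b.mean(0)/S,np.round(c,4),np.round(s,1),round(a,3))
E
```

```text
top 160 [ 17.6401631  260.29357798] [0.272  0.7266] [114.3  60.5] 1.175
top 160 [364.82142857 180.57509158] [ 0.4977 -0.2659] [139.1  49. ] -0.371
top 160 [178.49784668 157.59776055] [0.566 0.267] [136.7  48.4] -0.194
top 160 [303.97744361 143.06182122] [ 0.6046 -0.0929] [139.1  48.7] -0.139
top 175 [ 15.47276688 261.05991285] [0.2711 0.7313] [107.1  51.4] 0.972
top 175 [365.42560554 179.72318339] [ 0.5005 -0.268 ] [106.8  45.4] -0.36
top 175 [178.51739618 156.76318743] [0.568  0.2665] [106.3  45.9] -0.192
top 175 [303.87848384 142.56856187] [ 0.6075 -0.0933] [107.   45.7] -0.131
top brown [234.5997807  145.19736842] [0.6057 0.107 ] [197.2 108.2] -0.06
top brown [ 32.50297932 136.60217315] [0.6382 0.7028] [291.3 202.4] 0.002
top brown [399.21554169   6.43959161] [ 1.019  -0.4255] [580.9  36.4] 1.563
top brown [154.7181052    5.48750363] [1.0211 0.3292] [962.4  43.8] 1.563
scene 160 [353.64480874 379.57240437] [1.005  0.1723] [63.5 18.3] 1.442
scene 160 [387.2960199  377.42661692] [1.012  0.2356] [62.5 27.2] 1.546
scene 160 [420.68858131 375.36793541] [1.0167 0.2996] [62.  34.9] 1.559
[... 870 characters left out ...]
995] [60.2 34.1] 1.559
scene 175 [452.38327526 372.18350755] [1.018  0.3635] [59.6 35.8] 1.566
scene 175 [479.14018692 364.34267913] [1.0167 0.4277] [59.7 33.1] -1.568
scene 175 [202.16435826 226.92797784] [ 0.605  -0.0915] [135.8  48.8] -0.134
scene 175 [337.71384615 203.28410256] [0.566  0.2686] [136.5  49.8] -0.195
scene 175 [134.0408998  201.54703476] [ 0.4975 -0.2655] [136.6  48.2] -0.363
scene 175 [ 4.97861357 72.93510324] [-0.2342 -0.7909] [421.6  65.7] 0.298
scene 175 [404.68105516  47.3381295 ] [-0.3082  0.8087] [436.1 151.6] -0.55
scene brown [280.46466333 230.16583194] [0.6044 0.1077] [206.6 107.7] -0.059
scene brown [486.99515059 193.89943849] [0.5233 0.7023] [499.9 194.8] -0.567
```

Both views agree to within 2 mm and give the right sizes. I'll cross-check the tray against the peg tops and check IK for the planned poses.

```bash
cat > hlp.py <<'E'
import numpy as np
from plant import robot
from scipy.spatial.transform import Rotation as R
C={'A1':(0.566,0.2677,-0.195),'A2':(0.605,-0.092,-0.134),'A3':(0.4976,-0.2656,-0.365)}
ZG=0.010   # TCP height above the underside when gripping
def att(psi,tilt=0.0):
    return (R.from_quat([np.cos(psi/2),np.sin(psi/2),0,0])*R.from_rotvec([0,tilt,0]))
def pose(x,y,z,psi,tilt=0.0):
    "pose whose grasp point stays where it is for tilt=0 with TCP at x,y,z"
    r=att(psi,tilt); g=np.array([x,y,z+0.019]); return g+0.019*r.apply([0,0,1]), r.as_quat()
E
python3 - <<'E'
from hlp import *
from vis import *
im=cv2.imread("pics/top0.png"); cal=robot.get_calibration("top")
S=4; x0,y0=212,106
big=cv2.resize(im[y0:184,x0:258],None,fx=S,fy=S,interpolation=cv2.INTER_CUBIC)
m=(big[...,2]>120)&(big[...,2].astype(int)-big[...,0]>50)
P=[]
for b in blobs(m,6,400):
    mm=b.mean(0); uv=(mm+.5)/S-.5+[x0,y0]; p=ray(cal,uv,0.038)[0]; P.append(p[:2]); print(uv.round(1),p.round(4),len(b))
P=np.array(P)
if len(P)==6: print('centre',P.mean(0))
for n,(x,y,psi) in list(C.items())+[('T',(0.605,0.107,-0.06))]:
    for k in (0,np.pi):
        for z,t in ((.01,0),(.2,0),(.2,.42),(.2,-.42)):
            p,q=pose(x,y,z,psi+k,t); j=robot.inverse_kinematics(p,q); print(n,k>0,z,t,None if j is None else np.round(j,2))
E
```

```text
[232.4 171.4] [0.5251 0.1113 0.038 ] 23
[245.  161.5] [0.5536 0.0747 0.038 ] 23
[220.9 160.1] [0.5581 0.1443 0.038 ] 25
[246.9 128.7] [0.6489 0.0691 0.038 ] 25
[222.9 127.2] [0.6535 0.1386 0.038 ] 25
[235.5 117.3] [0.6821 0.1019 0.038 ] 25
centre [0.60354063 0.10666515]
A1 False 0.01 0 [ 0.32  0.76  1.46 -0.    0.92  2.09]
A1 False 0.2 0 [ 0.32  0.55  1.27 -0.    1.32  2.09]
A1 False 0.2 0.42 [ 0.43  0.41  1.59 -0.33  0.83  2.38]
A1 False 0.2 -0.42 [0.24 0.77 0.94 0.18 1.81 2.01]
A1 True 0.01 0 [ 0.32  0.76  1.46 -0.    0.92 -1.06]
A1 True 0.2 0 [ 0.32  0.55  1.27 -0.    1.32 -1.06]
A1 True 0.2 0.42 [ 0.24  0.77  0.94  0.18  1.81 -1.13]
A1 True 0.2 -0.42 [ 0.43  0.41  1.59 -0.33  0.83 -0.76]
A2 False 0.01 0 [-0.28  0.74  1.51 -0.    0.89  1.43]
A2 False 0.2 0 [-0.28  0.53  1.32 -0.    1.3   1.43]
A2 False 0.2 0.42 [-0.31  0.34  1.7   0.11  0.69  1.32]
A2 False 0.2 -0.42 [-0.25  0.78  0.91 -0.05  1.86  1.45]
A2 True 0.01 0 [-0.28  0.74  1.51 -0.    0.89 -1.71]
A2 True 0.2 0 [-0.28  0.53  1.32 -0.    1.3  -1.71]
A2 True 0.2 0.42 [-0.25  0.78  0.91 -0.05  1.86 -1.69]
A2 True 0.2 -0.42 [
[... 194 characters left out ...]
1.1 ]
A3 False 0.2 -0.42 [-0.58  0.68  1.11 -0.09  1.76  1.36]
A3 True 0.01 0 [-0.63  0.67  1.66 -0.    0.81 -1.83]
A3 True 0.2 0 [-0.63  0.44  1.46 -0.    1.24 -1.83]
A3 True 0.2 0.42 [-0.58  0.68  1.11 -0.09  1.76 -1.78]
A3 True 0.2 -0.42 [-0.7   0.26  1.82  0.21  0.68 -2.04]
T False 0.01 0 [ 0.05  0.74  1.5  -0.    0.9   1.68]
T False 0.2 0 [ 0.05  0.53  1.31 -0.    1.3   1.68]
T False 0.2 0.42 [ 0.08  0.35  1.68 -0.09  0.69  1.76]
T False 0.2 -0.42 [0.03 0.78 0.91 0.04 1.86 1.67]
T True 0.01 0 [ 0.05  0.74  1.5  -0.    0.9  -1.46]
T True 0.2 0 [ 0.05  0.53  1.31 -0.    1.3  -1.46]
T True 0.2 0.42 [ 0.03  0.78  0.91  0.04  1.86 -1.48]
T True 0.2 -0.42 [ 0.08  0.35  1.68 -0.09  0.69 -1.38]
```

Peg tops give the centre at (0.6035, 0.1067) and yaw −0.06, which matches the board outline. I'll use (0.6045, 0.107, −0.06). Next is the grasp of the first cartridge, A3.

```bash
cat >> hlp.py <<'E'
def st(tag):
    o=robot.get_obs(); r=R.from_quat(o['eef_rot']).as_matrix()
    ty=r[:,1]  # jaw axis
    print(tag,'t=%.2f'%o['t'],'tcp',o['tcp_pos'].round(4),'F',o['wrist_force'].round(2),'M',o['wrist_torque'].round(3),'My %.3f'%(o['wrist_torque']@ty),'w %.3f'%o['width']); return o
def grab(n,lift=0.15):
    x,y,psi=C[n]
    robot.movep(*pose(x,y,0.11,psi)); st('above')
    hit=robot.move_l(pose(x,y,ZG,psi)[0],None,0.12,f_stop=10); st('down hit=%s'%hit)
    if hit: return False
    robot.gripper_to(0.3); st('grip')
    robot.move_l(pose(x,y,0.03,psi)[0],None,0.05); 
    robot.move_l(pose(x,y,lift,psi)[0],None,0.15); robot.dwell(0.2); st('lift'); return True
E
python3 - <<'E'
from hlp import *
print(grab('A3'))
E
```

```text
above t=1.61 tcp [ 0.4974 -0.2664  0.1103] F [-0.02 -0.15  0.16] M [ 0.032  0.017 -0.006] My -0.028 w 0.999
down hit=False t=2.59 tcp [ 0.498  -0.266   0.0107] F [ 1.19 -0.57 -0.09] M [ 0.003 -0.001 -0.033] My -0.000 w 0.998
grip t=3.00 tcp [ 0.498  -0.266   0.0109] F [-0.23  0.08  6.11] M [ 0.013  0.174 -0.028] My -0.167 w 0.600
lift t=4.70 tcp [ 0.4972 -0.2653  0.149 ] F [ 0.19  0.88 -3.09] M [ 0.08  -0.016 -0.003] My -0.014 w 0.599
True
```

```bash
cat >> hlp.py <<'E'
def tilt(n,t,speed=0.008,z=0.15,hold=0.5,xy=None):
    x,y,psi=C[n]
    if xy: x,y=xy
    p,q=pose(x,y,z,psi,t); robot.move_l(p,q,speed); robot.dwell(hold); return st('tilt %.2f'%t)
E
python3 - <<'E'
from hlp import *
tilt('A3',0.40); tilt('A3',0,hold=.3)
E
```

```text
tilt 0.40 t=6.29 tcp [ 0.5045 -0.2682  0.1514] F [ 0.52  0.12 -3.06] M [ 0.136  0.318 -0.017] My -0.346 w 0.605
tilt 0.00 t=7.68 tcp [ 0.4975 -0.2656  0.1502] F [-0.58 -0.4  -2.63] M [-0.018 -0.008 -0.047] My 0.014 w 0.602
```

```bash
python3 - <<'E'
from hlp import *
def lev():
    v=[]
    for i in range(8):
        robot.dwell(0.03); o=robot.get_obs(); v.append(o['wrist_torque']@R.from_quat(o['eef_rot']).as_matrix()[:,1])
    print('level My mean %.3f sd %.3f'%(np.mean(v),np.std(v)))
lev()
tilt('A3',-0.40); tilt('A3',0,hold=.2); lev()
E
```

```text
level My mean -0.021 sd 0.027
tilt -0.40 t=9.54 tcp [ 0.4906 -0.263   0.1516] F [ 0.22 -0.04 -3.38] M [-0.058 -0.334  0.001] My 0.333 w 0.603
tilt 0.00 t=10.83 tcp [ 0.4978 -0.2657  0.1498] F [ 0.07  0.43 -2.84] M [ 0.037 -0.005 -0.011] My -0.008 w 0.597
level My mean -0.017 sd 0.024
```

A3's level moment stays at about −0.02 N m after both tilts, so its core is tight. I'll rock it once more, since the task asks for a couple of times, then put it back.

```bash
cat >> hlp.py <<'E'
def lev():
    v=[]
    for i in range(8):
        robot.dwell(0.03); o=robot.get_obs(); v.append(o['wrist_torque']@R.from_quat(o['eef_rot']).as_matrix()[:,1])
    print('level My mean %.3f sd %.3f'%(np.mean(v),np.std(v)))
def putback(n):
    x,y,psi=C[n]
    robot.move_l(pose(x,y,ZG+0.012,psi)[0],None,0.15)
    hit=robot.move_l(pose(x,y,ZG,psi)[0],None,0.03,f_stop=4); st('placed hit=%s'%hit)
    robot.gripper_to(1.0); st('open')
    robot.move_l(pose(x,y,0.12,psi)[0],None,0.2)
E
python3 - <<'E'
from hlp import *
tilt('A3',0.40,speed=.01,hold=.3); tilt('A3',-0.40,speed=.01,hold=.3); tilt('A3',0,speed=.01,hold=.1); lev()
putback('A3'); st('up')
E
```

```text
tilt 0.40 t=12.31 tcp [ 0.5047 -0.2683  0.1514] F [-0.48 -0.31 -3.14] M [0.149 0.381 0.01 ] My -0.409 w 0.598
tilt -0.40 t=14.24 tcp [ 0.4906 -0.263   0.1517] F [ 0.21  0.15 -3.11] M [-0.134 -0.364  0.011] My 0.388 w 0.602
tilt 0.00 t=15.25 tcp [ 0.4979 -0.2657  0.1498] F [ 0.44  0.06 -3.69] M [ 0.019  0.01  -0.015] My -0.016 w 0.599
level My mean -0.021 sd 0.022
placed hit=True t=16.93 tcp [ 0.4977 -0.2657  0.0109] F [0.07 0.6  4.6 ] M [-0.107  0.02  -0.054] My 0.020 w 0.602
open t=17.37 tcp [ 0.4968 -0.2651  0.0098] F [-0.58 -0.28  0.45] M [ 0.02  -0.02   0.023] My 0.012 w 1.002
up t=18.07 tcp [ 0.497  -0.2652  0.1191] F [0.39 0.11 0.07] M [-0.096 -0.012  0.013] My 0.045 w 0.997
```

Next is A2, with the first tilts at the slow speed.

```bash
python3 - <<'E'
from hlp import *
if grab('A2'):
    lev(); tilt('A2',0.40,hold=.4); tilt('A2',0,hold=.1); lev()
E
```

```text
above t=18.90 tcp [ 0.6043 -0.0928  0.1092] F [-0.38 -0.78 -0.01] M [-0.022  0.011  0.028] My -0.008 w 0.999
down hit=False t=19.88 tcp [ 0.6056 -0.0924  0.0108] F [ 0.02 -0.35  0.28] M [-0.002  0.002  0.021] My -0.001 w 1.002
grip t=20.29 tcp [ 0.6055 -0.0922  0.0109] F [-1.56 -0.3   6.15] M [-0.069  0.193 -0.017] My -0.182 w 0.600
lift t=21.99 tcp [ 0.6045 -0.0919  0.1489] F [ 0.43  0.14 -3.18] M [ 0.038 -0.01   0.004] My 0.005 w 0.598
level My mean -0.005 sd 0.025
tilt 0.40 t=23.75 tcp [ 0.6124 -0.093   0.1514] F [-0.35  0.41 -3.33] M [ 0.025  0.406 -0.018] My -0.406 w 0.600
tilt 0.00 t=24.94 tcp [ 0.6048 -0.092   0.1501] F [ 0.39  0.74 -4.43] M [-0.04   0.005 -0.001] My 0.000 w 0.596
level My mean -0.001 sd 0.029
```

```bash
python3 - <<'E'
from hlp import *
tilt('A2',-0.40,speed=.01,hold=.3); tilt('A2',0,speed=.01,hold=.1); lev()
tilt('A2',0.40,speed=.012,hold=.2); tilt('A2',-0.40,speed=.012,hold=.3); tilt('A2',0,speed=.01,hold=.1); lev()
E
```

```text
tilt -0.40 t=26.42 tcp [ 0.5976 -0.091   0.152 ] F [ 0.28 -0.55 -3.2 ] M [-0.061 -0.37   0.019] My 0.375 w 0.600
tilt 0.00 t=27.43 tcp [ 0.6053 -0.0921  0.1498] F [ 0.79  0.27 -3.33] M [-0.018 -0.021  0.025] My 0.023 w 0.600
level My mean -0.006 sd 0.025
tilt 0.40 t=28.67 tcp [ 0.6129 -0.0931  0.1516] F [ 0.84  0.08 -2.7 ] M [0.061 0.41  0.003] My -0.414 w 0.597
tilt -0.40 t=30.35 tcp [ 0.5976 -0.091   0.1519] F [-0.27 -0.37 -3.33] M [-0.123 -0.302 -0.012] My 0.316 w 0.599
tilt 0.00 t=31.36 tcp [ 0.6053 -0.0921  0.1498] F [ 0.07 -0.01 -3.35] M [0.003 0.026 0.048] My -0.026 w 0.603
level My mean -0.026 sd 0.023
```

A2 is sound too: its level moment stays within 0.03 N m of zero. I'll put it back and take A1.

```bash
python3 - <<'E'
from hlp import *
putback('A2')
robot.movep(*pose(0.59,0.1,0.16,-0.16))
if grab('A1'):
    tilt('A1',0.38,hold=.5); tilt('A1',0,hold=.1); lev()
E
```

```text
placed hit=True t=33.03 tcp [ 0.6052 -0.0921  0.011 ] F [0.31 0.03 4.19] M [-0.091 -0.015 -0.023] My 0.027 w 0.602
open t=33.48 tcp [ 0.604  -0.0917  0.0096] F [ 0.5  -0.23  0.37] M [ 0.02  -0.034  0.023] My 0.031 w 1.001
above t=35.73 tcp [0.5668 0.266  0.11  ] F [ 0.01 -0.47  0.15] M [ 0.015 -0.016  0.047] My 0.013 w 0.999
down hit=False t=36.71 tcp [0.5667 0.2677 0.0109] F [-0.49  1.06 -0.31] M [-0.071  0.02   0.066] My -0.006 w 0.998
grip t=37.12 tcp [0.5665 0.2679 0.0109] F [-1.36  0.21  5.55] M [-0.211  0.163 -0.034] My -0.119 w 0.602
lift t=38.82 tcp [0.5656 0.2675 0.1489] F [-0.18 -0.07 -3.28] M [ 0.005  0.014 -0.033] My -0.015 w 0.601
tilt 0.38 t=40.37 tcp [0.573  0.2663 0.1513] F [ 0.75 -0.2  -2.87] M [ 0.058  0.279 -0.002] My -0.284 w 0.598
tilt 0.00 t=41.52 tcp [0.5657 0.2679 0.1501] F [ 0.25  0.03 -3.38] M [ 0.008 -0.117  0.034] My 0.113 w 0.595
level My mean 0.080 sd 0.035
```

A1's moment shifted to +0.08 N m, so this is the loose one. I'll go on rocking it.

```bash
python3 - <<'E'
from hlp import *
tilt('A1',-0.38,hold=.5); tilt('A1',0,hold=.1); lev()
tilt('A1',0.38,hold=.5); tilt('A1',0,hold=0.1); lev()
E
```

```text
tilt -0.38 t=43.33 tcp [0.5591 0.2691 0.1515] F [ 0.49 -0.91 -3.56] M [-0.038 -0.318 -0.06 ] My 0.319 w 0.598
tilt 0.00 t=44.48 tcp [0.5663 0.2675 0.1498] F [ 0.04  1.15 -3.14] M [ 0.037  0.081 -0.034] My -0.086 w 0.603
level My mean -0.083 sd 0.032
tilt 0.38 t=46.30 tcp [0.5729 0.2663 0.1513] F [ 0.15 -0.7  -3.5 ] M [0.025 0.294 0.004] My -0.293 w 0.596
tilt 0.00 t=47.45 tcp [0.5657 0.2679 0.1501] F [-0.   -0.11 -3.63] M [-0.017 -0.12   0.038] My 0.121 w 0.600
level My mean 0.092 sd 0.019
```

The moment flips to −0.083 and then +0.092 N m, so the core runs both ways. Now I'll carry it level over the tray and look.

```bash
python3 - <<'E'
from hlp import *
from vis import *
p,q=pose(0.6045,0.107,0.08,-0.06)
robot.move_l(p,q,0.1); robot.dwell(0.2); o=st('over'); lev()
for n in ("scene","top"):
    im=robot.snapshot(n)[:,:,::-1]; cv2.imwrite(f"pics/{n}1.png",im)
a=cv2.imread("pics/scene1.png")[140:290,190:390]; b=cv2.imread("pics/top1.png")[90:210,160:320]
cv2.imwrite("pics/over.png",np.vstack([cv2.resize(a,(400,300),interpolation=cv2.INTER_CUBIC),cv2.resize(b,(400,300),interpolation=cv2.INTER_CUBIC)]))
E
```

```text
over t=49.86 tcp [0.6045 0.1073 0.0801] F [-0.    1.39 -3.63] M [ 0.006 -0.044 -0.03 ] My 0.043 w 0.600
level My mean 0.100 sd 0.020
```

View pics/over.png

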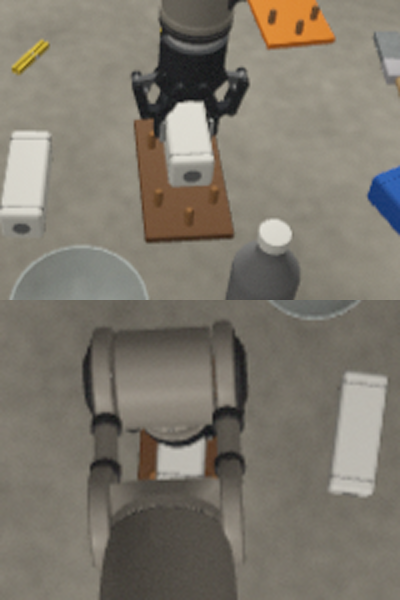

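The scene view shows the cartridge level in the jaws over the tray, with its end face at about (287,228) in the original picture. In the top view the gripper hides it. I'll compare the visible corners with where the tool pose says they should be.

```bash
python3 - <<'E'
from hlp import *
from vis import *
cal=robot.get_calibration("scene"); im=cv2.imread("pics/scene1.png"); S=5; x0,y0=255,180
big=cv2.resize(im[y0:255,x0:345],None,fx=S,fy=S,interpolation=cv2.INTER_CUBIC)
r=R.from_euler('z',-0.06)
P=np.array([0.6045,0.1073,0.0701])+r.apply([[70,26,0],[70,-26,0],[70,26,46],[70,-26,46]])*[1,1,1] if 0 else np.array([0.6045,0.1073,0.0701])+r.apply(np.array([[70,26,0],[70,-26,0],[70,26,46],[70,-26,46]])/1000)
for u in proj(cal,P):
    print(u.round(1)); cv2.drawMarker(big,tuple(int(v) for v in ((u-[x0,y0])+.5)*S),(0,0,255),cv2.MARKER_CROSS,14,1)
T=np.array([0.6045,0.107,0.038])+r.apply(np.array([[79,0,0],[48,35,0],[48,-35,0]])/1000)
for u in proj(cal,T): cv2.drawMarker(big,tuple(int(v) for v in ((u-[x0,y0])+.5)*S),(0,255,0),cv2.MARKER_CROSS,10,1)
cv2.imwrite("pics/over2.png",big)
E
```

```text
[295.2 233.2]
[273.5 234.2]
[296.9 220.7]
[274.5 221.7]
```

View pics/over2.png

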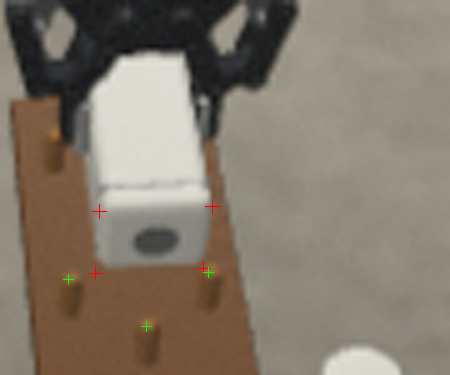

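Pixel offsets of the end face and the peg tops are the same sign and about 1 px, so the relative alignment is within about 1–2 mm of the 3 mm play. I'll lower it with force guarding.

```bash
python3 - <<'E'
from hlp import *
x,y=0.6045,0.107
robot.move_l([x,y,0.054],None,0.06)
hit=robot.move_l([x,y,0.0215],None,0.025,f_stop=6); o=st('hit=%s'%hit); lev()
E
```

```text
hit=True t=51.95 tcp [0.6044 0.107  0.0229] F [-0.38 -0.28  5.74] M [ 0.017 -0.032  0.038] My 0.031 w 0.596
level My mean 0.045 sd 0.031
```

It stopped at 0.0229. The same stop on the counter was at 0.0109, so the cartridge is seated on the 12 mm board. Now I'll release and look.

```bash
python3 - <<'E'
from hlp import *
from vis import *
robot.gripper_to(1.0); o=st('open')
robot.move_l([0.6045,0.107,0.13],None,0.15)
robot.movep(*pose(0.38,-0.12,0.25,-0.3)); st('away')
for n in ("scene","top"):
    cv2.imwrite(f"pics/{n}2.png",robot.snapshot(n)[:,:,::-1])
S=3
for n in ("top","scene"):
    cal=robot.get_calibration(n); im=cv2.imread(f"pics/{n}2.png")
    big=cv2.resize(im,None,fx=S,fy=S,interpolation=cv2.INTER_CUBIC); hsv=cv2.cvtColor(big,cv2.COLOR_BGR2HSV)
    m=(hsv[...,2]>160)&(hsv[...,1]<50)
    for b in blobs(m,5000,14000):
        for z in (.046,.058):
            c,s,a=rect((b+.5)/S-.5,cal,z)
            if .4<c[0]<.68 and abs(c[1])<.4: print(n,z,(b.mean(0)/S).round(),np.round(c,4),np.round(s,1),round(a,3))
a=cv2.imread("pics/scene2.png"); b=cv2.imread("pics/top2.png")
cv2.imwrite("pics/end.png",np.vstack([cv2.resize(a[150:270,100:380],(700,300)),cv2.resize(b[95:215,130:410],(700,300))]))
E
```

```text
open t=52.66 tcp [0.6031 0.1069 0.0213] F [-1.35  0.15 -0.95] M [0.027 0.023 0.044] My -0.024 w 1.002
away t=54.82 tcp [ 0.3806 -0.1198  0.2497] F [ 0.11  0.73 -0.32] M [-0.045  0.027 -0.026] My -0.013 w 1.001
top 0.046 [364. 181.] [ 0.498  -0.2656] [138.2  48.1] -0.375
top 0.058 [364. 181.] [ 0.4972 -0.263 ] [137.   47.7] -0.375
top 0.046 [303. 144.] [ 0.6044 -0.092 ] [138.7  48.4] -0.14
top 0.058 [303. 144.] [ 0.6028 -0.0908] [137.5  48. ] -0.14
top 0.046 [234. 143.] [0.6053 0.1074] [138.9  48.5] -0.061
top 0.058 [234. 143.] [0.6037 0.1068] [137.7  48. ] -0.061
scene 0.046 [203. 227.] [ 0.6054 -0.0907] [139.8  51.8] -0.145
scene 0.058 [203. 227.] [ 0.6154 -0.0901] [137.6  51. ] -0.145
scene 0.046 [281. 216.] [0.5937 0.1103] [142.2  52.2] -0.063
scene 0.058 [281. 216.] [0.6039 0.1077] [140.   51.4] -0.063
scene 0.046 [134. 201.] [ 0.4975 -0.2648] [140.5  51.8] -0.372
scene 0.058 [134. 201.] [ 0.5092 -0.2614] [138.3  50.9] -0.372
```

View pics/end.png

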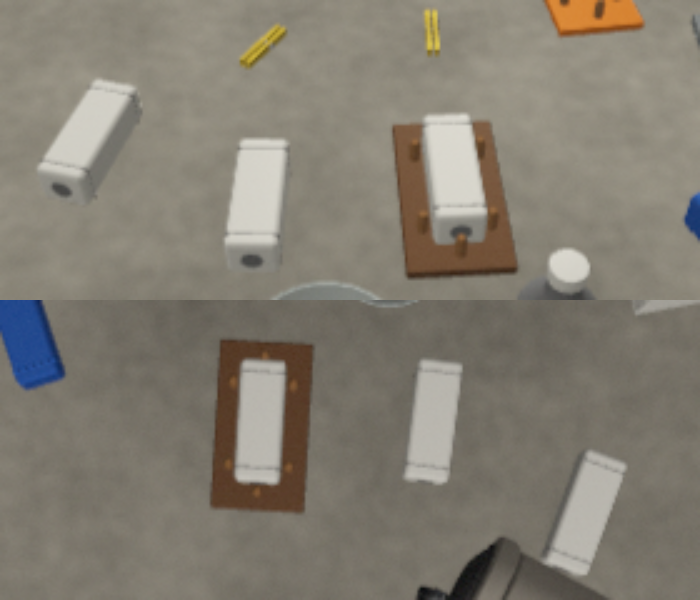

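The cartridge lies between all six pegs: (281,216) in the scene view and (234,143) in the top view. At z = 0.058 both views put it about 1 mm from the tray centre, with matching yaw. The other two are back within about 1 mm and nothing else has moved, so I'm handing in.

```bash
python3 - <<'E'
from hlp import *
robot.finish_job(); print(robot.get_obs()['t'])
E
```

```text
the job is handed in; nothing more can be done
the job is handed in; nothing more can be done
```

The cartridge with the loose core now lies flat in the walnut tray between its pegs, and I handed the job in at about 55 s of the 72 s allowed. `finish_job` gives no verdict, so the result rests on my own checks.

**Finding the loose core:** I lifted all three and rocked each at ±0.38 to 0.40 rad. I worked from right to left as the robot sees them.

| Cartridge | Start position (x, y) | Level moment after tilting | Result |
|---|---|---|---|
| Right | 0.498, −0.266 | about −0.02 N m, same after either tilt | sound, put back |
| Middle | 0.605, −0.092 | 0 to −0.03 N m | sound, put back |
| Left | 0.566, 0.268 | +0.08, −0.08, +0.09 N m | loose core, ran end to end |

**Rocking of the loose one:** I tilted it three times (one way, back, and the first way again) rather than two full cycles. That covers the required order whichever end counts as +x.

**Placing it in the tray:** It touched down with about 6 N at exactly 12 mm above the counter's touch height, so it sits on the board.

**Last pictures:**
- **Cartridge in the tray:** both views put it within about 1 mm of the berth, and its yaw of −0.06 rad matches the tray.
- **The two sound cartridges:** they are within about 1 mm of where they started.
- **Bystanders:** those in view look undisturbed, and I did not measure them.

**Disagreements:** No check failed. The scene and top views differed by 1–2 mm on some points, which is within the stated calibration accuracy. The core's impact force cannot be measured from here, so I can't confirm it stayed under 40 N; I only kept the tilts slow.

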